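# Lock out the vacuum pump and take an oil dipstick reading

## Task

Make the bench vacuum pump safe and take an oil reading: push the loose lock-out plug fully home into the power inlet on top of the pump's terminal box and let go of it. Then take the dipstick (the rod with the collar) from the pipette rest, slide it down the pump's slanting filler tube until its collar stops on the tube's mouth, and draw it right out. Finish while still holding the dipstick, motionless and level in clear air at least 20 cm above the bench, so that its tip can be read; do not put it down, and leave everything else on the bench where it is.

Things in the scene. Friction and masses are not known exactly. Their poses are not given: they have to be found in the camera images.
- pump: Grey rotary-vane vacuum pump, fixed, 120 (x) x 320 (y) mm. Origin under its centre on the bench; finned motor at +y, square oil case (139 mm high) at -y; its x axis points to the side of the filler tube, roughly away from the robot. Highest parts: carrying bow at the middle (161 mm), steel flange and black filter on the oil case's rear half (173 mm), terminal box (170 mm).
- filler_tube: Aluminium filler tube for the dipstick, slanting 45 degrees. Origin: centre of its open mouth, 150 mm up, at x +90, y -92 mm from the pump's origin; its z axis points out of the mouth (midway between up and the pump's +x). Bore 14 mm, flared to 20 mm at the mouth, rim 27 mm outside, 62 mm long; inside, the way is free for 125 mm from the mouth.
- terminal_box_hole0 (a point): Centre of the mouth of the power inlet: a rectangular hole in the flat top (170 mm above the bench) of the black terminal box (78 x 88 mm) on the pump's motor. The hole is 22 mm along its x axis, 30 mm along its y axis (the pump's axes), 19 mm deep, with a 2 mm chamfer; z up.
- plug_head (a point): Centre of the head of the loose grey lock-out plug (about 60 g), standing on the bench on its nose, 39 mm up. Head 28 (x) x 38 (y) x 46 (z) mm; below it a rectangular nose 20 (x) x 28 (y) mm, 16 mm long. z up. It fits the inlet either way round (half a turn is the same); fully home the head's underside lies on the box top.
- plug_shoulder (a point): Centre of the underside of the plug's head, 23 mm below the centre of the head and 16 mm above the foot of the nose; same axes.
- rest: White pipette rest, fixed: base 130 (x) x 180 (y) mm, two upright combs across it, 60 mm high, 8 mm thick, with three open-topped slots 55 mm apart in y. The things in it lie along its x axis, tips towards the robot (-x), axes 50 mm above the bench; they lift straight out. Origin under its centre.
- dipstick_grip (a point): Middle of the grip of the loose dipstick (about 60 g), lying in one of the rest's slots: round black grip 80 mm long, 16 mm thick (22 at its end), steel collar 30 mm wide and 6 thick, steel rod 7 mm thick and 115 long. x axis along it from tip to grip end. The grip's middle overhangs the rest, 85 mm in +x of the rest's origin; the nearest comb is 28 mm from it towards the tip.
- dipstick_collar (a point): Centre of the collar's stop face (the side towards the tip), 46 mm from the grip's middle; same axes.
- dipstick_tip (a point): Tip of the dipstick, 161 mm from the grip's middle, 115 mm from the collar's stop face; same axes.
- dipstick: The dipstick as a whole; the same point and axes as the grip's middle.
- thermometer: Bystander: stem thermometer in another slot of the rest, thin steel stem, no collar, flat white display head 24 mm wide.
- pipette: Bystander: white pipette in another slot of the rest, 23 mm thick.
- dropper_bottle: Bystander: small amber bottle, 32 mm diameter, 68 mm high, origin under its centre.
- media_bottle: Bystander: glass bottle with blue cap, 72 mm diameter, 135 mm high, origin under its centre.
- timer: Bystander: flat white lab timer 62 x 62 x 18 mm, origin under its centre.
- lockout_plug: The lock-out plug as a whole; origin under its nose, 39 mm below the centre of the head; same axes.
There are look-alikes about, which are no part of the job. Leave any blue look-alike of the lockout_plug alone. Leave any blue or red look-alike of the dipstick alone.

How it is judged (in metres and radians):
On the way, in this order (a step that is already met when the one before it is completed fails the run):
1. the lock-out plug is fully home in the power inlet and let go (z of plug_shoulder in the frame of terminal_box_hole0 below 0.0025 m and horizontal distance between plug_shoulder and terminal_box_hole0 below 0.004 m and angle between plug_shoulder's own z axis and vertical below 0.06 rad and contact force between the fingers and lockout_plug below 0.1 N), for 0.2 s.
2. the dipstick is down the filler tube with its collar stopped on the mouth (z of dipstick_collar in the frame of filler_tube below 0.0035 m and distance between dipstick_collar and filler_tube below 0.009 m and angle between the x axis of dipstick and the z axis of filler_tube, either way round below 0.15 rad), for 0.2 s.
3. the dipstick is drawn right out of the tube (distance between dipstick_tip and filler_tube above 0.02 m and distance between dipstick_collar and filler_tube above 0.12 m and contact force between dipstick and pump below 0.1 N), for 0.1 s.
At the end, for the whole second after the job is handed in: The lock-out plug is in the inlet, head within 2.5 mm of the box top, 4 mm of centre and upright within 3 degrees; the dipstick is held in the fingers, still (under 2 cm/s), level within 8.5 degrees, tip and grip more than 20 cm above the bench, touching neither pump nor plug (z of plug_shoulder in the frame of terminal_box_hole0 below 0.0025 m and horizontal distance between plug_shoulder and terminal_box_hole0 below 0.004 m and angle between plug_shoulder's own z axis and vertical below 0.06 rad and height (world z) of each of dipstick_tip, dipstick_grip above 0.2 m and angle between dipstick_tip's own x axis and vertical between 1.42 and 1.72 rad and contact force between the fingers and dipstick above 2 N and contact force between dipstick and pump below 0.1 N and contact force between dipstick and lockout_plug below 0.1 N and linear speed of dipstick below 0.02 m/s and angular speed of dipstick below 0.15 rad/s); the arm keeps its last pose, push and grip.
It fails at once if a bystander is moved by more than 3 cm (distance of any of thermometer, pipette, dropper_bottle, media_bottle, timer from where it was at the start of the episode above 0.03 m).
It also fails if it takes over 64 s, if anything falls off the work surface, if the arm or the gripper's body presses on something with over 40 N, if the wrist force passes 120 N, or if a joint passes its speed limit or range.

## Robot

A 6-joint arm with a two-finger parallel gripper is mounted at the origin on the work surface. World frame = base frame: x ahead of the robot, y to its left, z up, the work surface at z = 0. Lengths are in m, angles in degrees, forces in N, time in s.
With the tool pointing down it reaches from about 0.4 to 0.825 m from the base axis. Payload 7 kg.
Tool frame: the origin (TCP) lies at the very end of the fingers, on their centre line; the grasp point (between the pads) lies 19 mm behind it; x points along the fingers, z is the direction in which the jaws open and shut, and the axes are right-handed (so a half turn about x gives the same grasp; the last joint's range is limited). The gripper opens to 88 mm and grips with 3 to 60 N. Pads are 19 mm wide; open, the fingers measure 130 mm over their backs; the gripper's body (78 mm by 193 mm) begins 47 mm behind the grasp point.
Start: joints at [87.153, 20.546, 0.682, 0, -70.136, -16.507], TCP at [0.224, 0.637, 0.227] pointing down, gripper open.
Joint ranges: [-176.03, 176.03], [-82.01, 121.73], [-58.28, 71.71], [-173.87, 95.51], [-174.79, -0.11], [-173.66, 173.66]. Speed limits (degrees/s): [136.94, 136.94, 172.46, 180, 180, 180].

## Interface

Orientations are given as [roll, pitch, yaw] about the fixed x, y, z axes, in that order (R = Rz(yaw) Ry(pitch) Rx(roll)).
In Python, from plant import * gives the robot as it stands.
- The arm moves only by the tool arm_command, never from a script. Its argument "commands" is one flat list of numbers, 5 for each row, row after row: the shift along the tool's x, y, z in mm, then the turn about the tool's x in degrees, then the opening in per cent of the stroke, from 0 (shut) to 100 (fully open). A call has 1 to 5 rows; each row shifts and turns the pose as measured when the row begins, along the tool's axes as they then stand; what a row does not reach is not made up. A row lasts 1/8 s, in which the tool goes at most 62.5 mm and 10.7 degrees, less where a joint would pass 70% of its speed; a pose out of reach is approached as far as the arm can. A call is refused whole if a number of a shift passes 62.5 or a number of a turn 10.7, either way. A call with a gripper value outside its range is refused whole. The fingers move at their own pace and stop on an object; the grip force is fixed at half the most. Time passes only in rows, so rows that do not move let the fingers close. It gives the time, the measured TCP pose, the force and the opening at its end, in the units of the state.
- get_obs(): the state, without advancing time (a new reading comes with each control period).
- snapshot(name): name is "scene" or "top"; returns a dict with "frame" (384x512x3 uint8, blue, green, red), "fov_y" (degrees; the focal length in pixels is half the picture's height over the tangent of half this angle, whatever the lens; pixels are square), "cx", "cy" (the principal point, pixels), "world_to_cam" (4x4, takes a point from world to camera coordinates). Camera axes: x right, y up, looking along -z (the intrinsics and any distortion apply to the point x, -y, -z); pixel columns grow to the right and rows downward; lengths in m; the calibration is good to about 2 mm. A picture is of the moment at which its call begins. There is no depth.
- close_job(): hands the job in, once; it reports no verdict.
The state is a dict: "clock": time; "joint_pos": joint angles; "qvel": joint speeds; "tau": joint torques, N m; "tool_pos": TCP position; "orientation": TCP orientation; "force": force on the tool from outside, world axes, zero at the start; "moment": the same for the moment, N m; "opening": finger opening in m.
Only numpy, scipy, OpenCV 4.12 (cv2) and the standard library are available. Lean on these libraries where they do the work, as an engineer would, in place of code of your own. Each camera call takes 0.05 s, during which the arm holds its last target. There are 200 camera calls.

## Working session

There is one attempt and no reset: what is moved stays moved. The work goes in short steps, Python scripts to look and compute and a tool call to move; the robot and the scene stay as the last step left them, time stands still between calls to the robot, and variables do not carry over. Pictures are saved under pics/ and viewed, about 8 in all and at most 12, crops included, and the job is handed in when it is done.

Besides the shell and the picture viewer there is one more tool, called after "Call:" as name(argument=value, ...), one argument or row to a line, values as JSON. arm_command: Moves the arm, as the interface text tells. Its arguments: {"type":"object","properties":{"commands":{"type":"array"}},"required":["commands"]}

```bash
ls; mkdir -p pics; cat > h.py <<'E'
from plant import *
import numpy as np, cv2, json
def snap(n,f=None):
    s=snapshot(n)
    if f: cv2.imwrite('pics/'+f,s['frame'])
    return s
E
python3 - <<'E'
from h import *
a=snap('scene');b=snap('top')
for s in(a,b): print({k:(np.round(v,4).tolist() if hasattr(v,'tolist') else v) for k,v in s.items() if k!='frame'})
cv2.imwrite('pics/a.png',cv2.resize(a['frame'],(800,600),interpolation=cv2.INTER_CUBIC))
cv2.imwrite('pics/b.png',cv2.resize(b['frame'],(800,600),interpolation=cv2.INTER_CUBIC))
print(get_obs())
E
```

```text
pics
{'fov_y': 45.38817080199619, 'cx': 250.22390449173346, 'cy': 195.73670997821776, 'world_to_cam': [[0.5951, 0.8037, 0.0013, -0.2019], [-0.4525, 0.3338, 0.8269, 0.0805], [0.6641, -0.4927, 0.5623, -1.7674], [0.0, 0.0, 0.0, 1.0]]}
{'fov_y': 46.466481657015606, 'cx': 253.38519025642677, 'cy': 186.29759795090968, 'world_to_cam': [[-0.008, -1.0, -0.006, -0.0464], [0.9882, -0.0088, 0.1531, -0.4037], [-0.1531, -0.0047, 0.9882, -1.3355], [0.0, 0.0, 0.0, 1.0]]}
{'clock': 0.1, 'joint_pos': array([ 8.71528290e+01,  2.05867434e+01,  6.40879672e-01, -1.68655245e-02,
       -7.01356805e+01, -1.65086523e+01]), 'qvel': array([ 0.05080226, -0.13272179,  0.19449783, -0.02320756,  0.02877943,
        0.06369168]), 'tau': array([-1.60851559e-03, -5.84160483e+01,  2.93749863e+01,  7.01547816e+00,
        1.01110016e-02, -5.69425492e-05]), 'tool_pos': array([0.22358517, 0.63645118, 0.22573985]), 'orientation': array([   5.50654423,   89.91692815, -103.8550212 ]), 'force': array([-0.84724905,  0.04115607,  0.0129132 ]), 'moment': array([-0.02341593,  0.05315808,  0.02853645]), 'opening': 0.08761371895977561}
```

View pics/a.png

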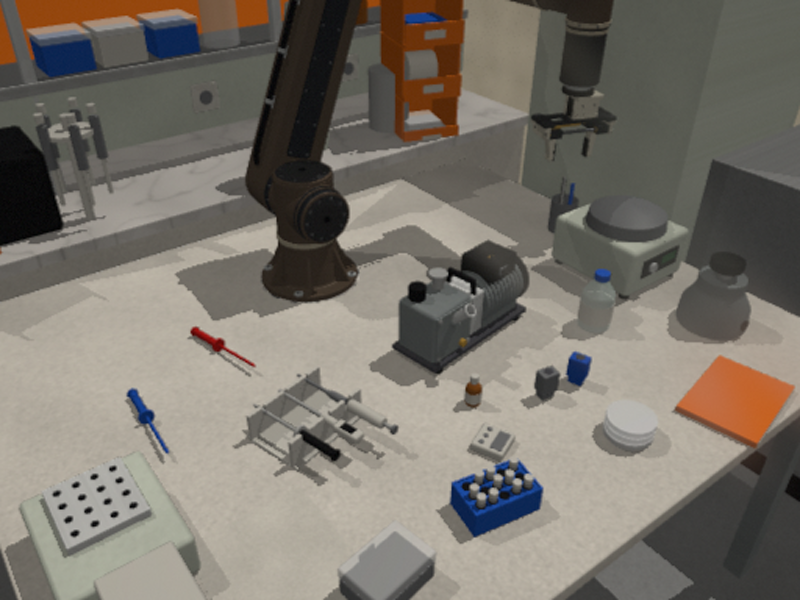

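View pics/b.png

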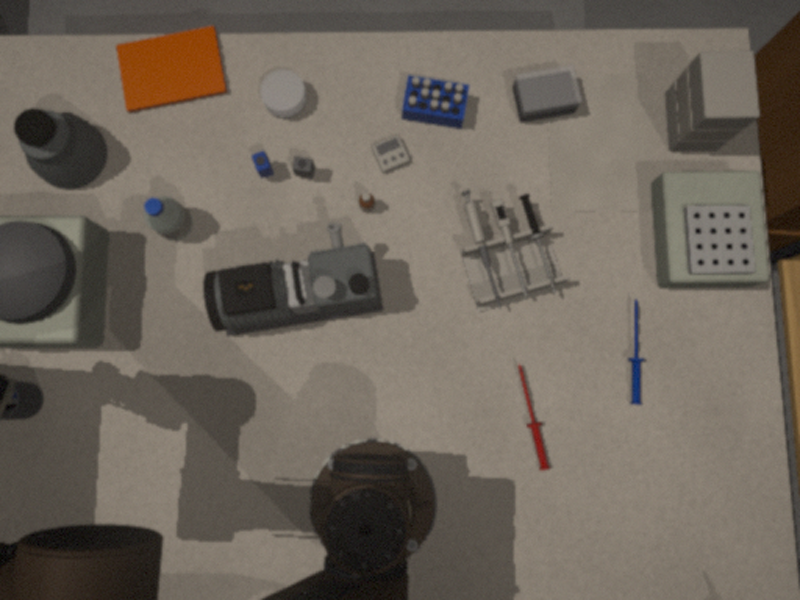

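Candidates for the plug are the grey block, scene (546,382) and top (303,167), and its blue look-alike, scene (578,368) and top (262,162); I choose the grey one. Candidates for the dipstick are the black-gripped rod in the rest, scene (320,443) and top (530,210), the red rod on the bench, top (533,415), the blue rod, top (636,350), the thermometer, top (505,220), and the pipette, top (475,215). I choose the black grip with a collar. Now close crops.

```bash
python3 - <<'E'
from h import *
T=np.mean([snap('top')['frame'].astype(float) for _ in range(3)],0)
S=np.mean([snap('scene')['frame'].astype(float) for _ in range(3)],0)
np.save('T.npy',T);np.save('S.npy',S)
def crop(I,x0,y0,w,h,k,g=1.6):
    c=np.clip(I[y0:y0+h,x0:x0+w]*g,0,255).astype(np.uint8)
    c=cv2.resize(c,(w*k,h*k),interpolation=cv2.INTER_CUBIC)
    for i in range(0,w,10):
        cv2.line(c,(i*k,0),(i*k,6),(0,255,255),1); 
        if i%20==0: cv2.putText(c,str(x0+i),(i*k,16),0,.35,(0,255,255),1)
    for i in range(0,h,10):
        cv2.line(c,(0,i*k),(6,i*k),(0,255,255),1)
        if i%20==0: cv2.putText(c,str(y0+i),(8,i*k+4),0,.35,(0,255,255),1)
    return c
cv2.imwrite('pics/c.png',crop(T,125,90,132,125-5+0,6)[:600*2][:720] if 0 else crop(T,125,118,132,98,6,2.2))
a=crop(T,150,90,60,32,6); b=crop(T,290,115,76,84,6)
c=crop(S,245,150,96,90,4,2.2); d=crop(S,150,230,110,70,3)
M=np.zeros((600,800,3),np.uint8)
M[:192,:360]=a; M[:504,364-24+0+4:364-24+4+456]=b
M[200:560,:340]=c[:360,:340]
cv2.imwrite('pics/d.png',M)
E
```

```text
(no output)
```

View pics/c.png

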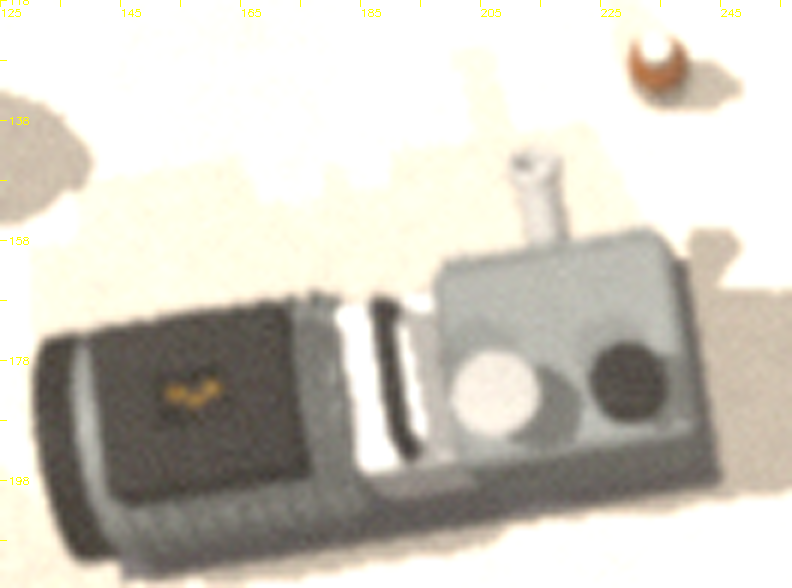

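View pics/d.png

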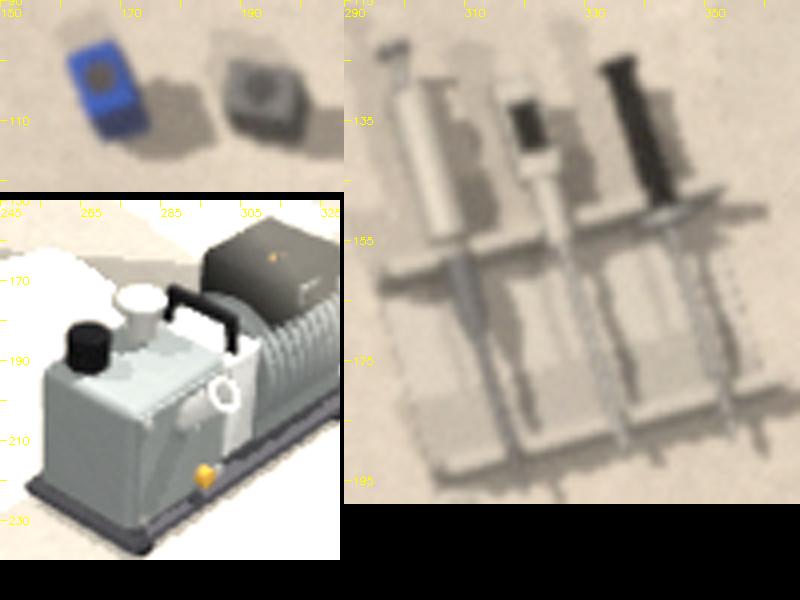

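Top crop: the box top is the black quad with corners about (88,332), (292,300), (310,475) and (115,505) in crop pixels, with an orange mark at (192,392). The filler mouth is at (537,160). The scene crop shows the mouth ring at (222,394). The plug is grey at orig (193,105). The dipstick has a black grip from orig (334.5,125) to (342.5,149), with the collar at about (344,150).

```bash
cat >> h.py <<'E'
CAM={}
def cam(n):
    if n not in CAM:
        s=snapshot(n); CAM[n]=(192/np.tan(np.radians(s['fov_y']/2)),s['cx'],s['cy'],np.array(s['world_to_cam']))
    return CAM[n]
def proj(n,P):
    f,cx,cy,M=cam(n); q=np.atleast_2d(P)@M[:3,:3].T+M[:3,3]
    return np.c_[cx+f*q[:,0]/-q[:,2], cy-f*q[:,1]/-q[:,2]]
def onplane(n,uv,z):
    f,cx,cy,M=cam(n); uv=np.atleast_2d(uv)
    d=np.c_[(uv[:,0]-cx)/f,-(uv[:,1]-cy)/f,-np.ones(len(uv))]@M[:3,:3]
    c=-M[:3,:3].T@M[:3,3]
    return c+d*((z-c[2])/d[:,2])[:,None]
def tri(ut,us):
    from scipy.optimize import least_squares
    r=least_squares(lambda p:np.r_[proj('top',p)[0]-ut,proj('scene',p)[0]-us],[.5,0,.1]); return r.x,r.fun
E
python3 - <<'E'
from h import *
np.set_printoptions(precision=4,suppress=True)
C=lambda L:(np.array(L)+.5)/6-.5+[125,118]
D=lambda L:(np.array(L)+.5)/4-.5+[245,150]
print('mouth top z.15',onplane('top',C([[537,160]]),.15),tri(C([537,160]),D([222,194])))
bt=onplane('top',C([[88,332],[292,300],[310,475],[115,505]]),.17);print('box',bt,bt.mean(0))
print('orange',onplane('top',C([[192,392]]),.17),onplane('top',C([[192,392]]),.151),tri(C([192,392]),D([272,58])))
print('case',onplane('top',C([[445,262],[672,235],[690,435]]),.139))
print('boxscene',onplane('scene',D([[203,53],[293,108],[270,18]]),.17))
pl=lambda L:(np.array(L)+.5)/6-.5+[150,90]
print('plug',onplane('top',pl([[235,62],[298,75],[262,86]]),.062))
g=lambda L:(np.array(L)-[344,0]+.5)/6-.5+[290,115]
print('dip',onplane('top',g([[620,62],[664,205],[664,213],[730,425]]),.05))
T=np.load('T.npy');S=np.load('S.npy')
def cr(I,x0,y0,w,h,k,g):
    c=np.clip((I[y0:y0+h,x0:x0+w]-0)*g,0,255).astype(np.uint8)
    return cv2.resize(c,(w*k,h*k),interpolation=cv2.INTER_CUBIC)
M=np.zeros((600,800,3),np.uint8)
M[:,:400]=cr(T,134,163,50,50,8,4)[:400].repeat(1,0) if 0 else 0
M[:360,:400]=cr(T,134,165,50,45,8,4.5); M[:360,400:]=cr(S,290,150,50,45,8,4)
M[364:600,:400]=cr(T,180,90,50,29,8,1.7)[:232+4] if 0 else 0
M[364:364+232,:400]=cr(T,180,92,50,29,8,2); M[364:364+232,400:]=cr(S,335,228,50,29,8,2.5)
cv2.imwrite('pics/e.png',M)
E
```

```text
mouth top z.15 [[0.5062 0.0598 0.15  ]] (array([0.5074, 0.0607, 0.147 ]), array([-0.1901, -0.1381, -0.2446,  0.048 ]))
box [[0.4219 0.264  0.17  ]
 [0.436  0.1704 0.17  ]
 [0.3547 0.1606 0.17  ]
 [0.3417 0.2492 0.17  ]] [0.3886 0.2111 0.17  ]
orange [[0.3935 0.2154 0.17  ]] [[0.3967 0.2197 0.151 ]] (array([0.395 , 0.2174, 0.1582]), array([ 0.2245,  0.1716,  0.3308, -0.0762]))
case [[ 0.4599  0.1041  0.139 ]
 [ 0.4719 -0.0033  0.139 ]
 [ 0.3761 -0.0115  0.139 ]]
boxscene [[0.3695 0.1616 0.17  ]
 [0.4758 0.1618 0.17  ]
 [0.3587 0.2462 0.17  ]]
plug [[0.6695 0.147  0.062 ]
 [0.6622 0.1145 0.062 ]
 [0.6565 0.1329 0.062 ]]
dip [[ 0.589  -0.3041  0.05  ]
 [ 0.5137 -0.3237  0.05  ]
 [ 0.5096 -0.3235  0.05  ]
 [ 0.4003 -0.3524  0.05  ]]
```

View pics/e.png

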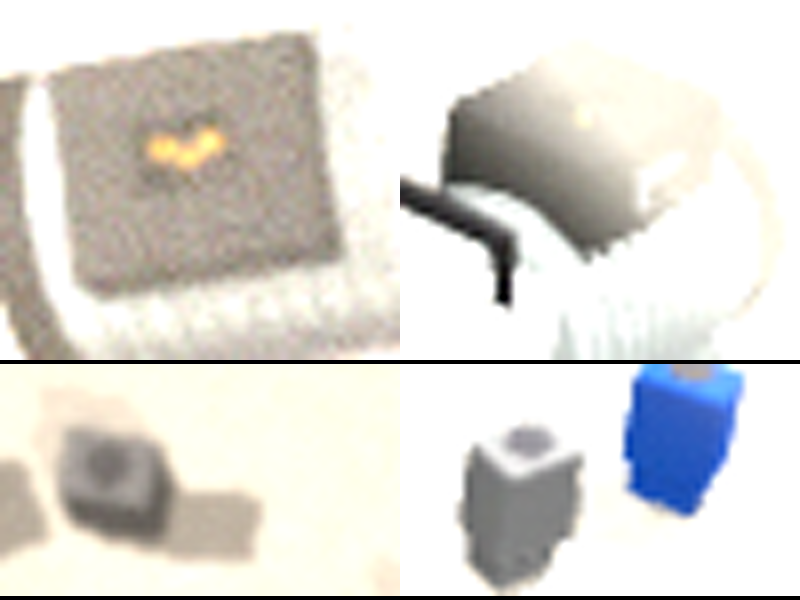

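The hole with its orange contacts lies near the box top's middle, and the grey plug's centre is near (0.657, 0.131) with a yaw of about -9°. Setting out for the plug.

```bash
cat >> h.py <<'E'
from scipy.spatial.transform import Rotation as Ro
def state():
    o=get_obs(); R=Ro.from_euler('xyz',o['orientation'],degrees=True).as_matrix(); return o,np.array(o['tool_pos']),R
def plan(xyz,jaw=None,n=1):
    """rows from the present pose to TCP xyz, jaw axis at world angle jaw (mod 180), in n rows"""
    o,p,R=state(); xyz=np.array(xyz,float); a=0
    if jaw is not None:
        cur=np.degrees(np.arctan2(R[1,2],R[0,2])); d=(jaw-cur+90)%180-90; a=-d if R[2,0]<0 else d
    print('clock %.2f tcp %s jaw %.1f dx.z %.3f open %.1f F %s j6 %.0f'%(o['clock'],np.round(p*1e3,1),np.degrees(np.arctan2(R[1,2],R[0,2])),R[2,0],o['opening']*1e3,np.round(o['force'],1),o['joint_pos'][5]),'axis',np.round(R[:,0],3))
    for i in range(n):
        s=R.T@((xyz-p)/n)*1e3; print(np.round(s,1).tolist(),round(a/n,2)); R=R@Ro.from_euler('x',a/n,degrees=True).as_matrix()
E
python3 - <<'E'
from h import *
print(proj('scene',[.6565,.131,.062]),'vs 350.6,237.3', tri([192.7,104.1],[350.56,237.3]))
plan([.6565,.131,.16],-9,14)
E
```

```text
[[349.45167239 236.75443718]] vs 350.6,237.3 (array([0.65731584, 0.13529288, 0.05831029]), array([-0.0425411 , -0.03405019, -0.05113818,  0.01338876]))
clock 0.60 tcp [223.7 636.8 226.6] jaw -109.4 dx.z -1.000 open 87.8 F [-1.  -0.2  0.8] j6 -17 axis [-0. -0. -1.]
[4.8, 41.1, 23.8] 5.69
[4.8, 43.3, 19.6] 5.69
[4.8, 45.0, 15.3] 5.69
[4.8, 46.3, 10.7] 5.69
[4.8, 47.2, 6.1] 5.69
[4.8, 47.5, 1.4] 5.69
[4.8, 47.4, -3.4] 5.69
[4.8, 46.9, -8.0] 5.69
[4.8, 45.8, -12.6] 5.69
[4.8, 44.4, -17.1] 5.69
[4.8, 42.4, -21.4] 5.69
[4.8, 40.1, -25.5] 5.69
[4.8, 37.4, -29.4] 5.69
[4.8, 34.3, -32.9] 5.69
```

Call:
arm_command(
  commands=[0, 41, 24, 5.7, 100, 0, 43, 20, 5.7, 100, 0, 45, 15, 5.7, 100, 0, 46, 11, 5.7, 100, 0, 47, 6, 5.7, 100],
)

```text
clock: 1.23
tool_pos: [0.3784, 0.453, 0.2261]
orientation: [168.8, 90.0, 30.4]
force: [0.6, 0.5, 0.5]
opening: 0.0879
```

Call:
arm_command(
  commands=[0, 47, 1, 5.7, 100, 0, 47, -3, 5.7, 100, 0, 47, -8, 5.7, 100, 0, 46, -13, 5.7, 100, 0, 44, -17, 5.7, 100],
)

```text
clock: 1.85
tool_pos: [0.5337, 0.2643, 0.2276]
orientation: [-146.0, 89.8, 46.1]
force: [0.7, 1.0, -0.0]
opening: 0.0875
```

```bash
python3 - <<'E'
from h import *
plan([.657,.133,.15],-9,6)
E
```

```text
clock 1.85 tcp [533.7 264.3 227.6] jaw -167.8 dx.z -1.000 open 87.5 F [ 0.7  1.  -0. ] j6 -33 axis [ 0.003  0.003 -1.   ]
[12.9, 25.8, -15.4] 3.53
[12.9, 24.8, -17.0] 3.53
[12.9, 23.7, -18.5] 3.53
[12.9, 22.5, -19.9] 3.53
[12.9, 21.2, -21.2] 3.53
[12.9, 19.9, -22.5] 3.53
```

Call:
arm_command(
  commands=[11, 31, -18, 4.5, 100, 11, 30, -20, 4.5, 100, 11, 28, -22, 4.5, 100, 11, 27, -24, 4.5, 100, 11, 22, -24, 4.0, 100],
)

```text
clock: 2.48
tool_pos: [0.6546, 0.1261, 0.1731]
orientation: [-131.5, 89.5, 37.9]
force: [0.2, 1.3, 0.4]
opening: 0.0877
```

Call:
arm_command(
  commands=[0, 0, 0, 0, 100, 0, 0, 0, 0, 100],
)

```text
clock: 2.72
tool_pos: [0.655, 0.1241, 0.1716]
orientation: [-127.1, 89.7, 42.1]
force: [-0.7, 0.9, 0.4]
opening: 0.0878
```

```bash
python3 - <<'E'
from h import *
plan([.657,.133,.023],-9,4)
T=np.mean([snap('top')['frame'].astype(float) for _ in range(3)],0)
S=np.mean([snap('scene')['frame'].astype(float) for _ in range(3)],0)
def cr(I,x0,y0,w,h,k,g):
    c=np.clip(I[y0:y0+h,x0:x0+w]*g,0,255).astype(np.uint8)
    return cv2.resize(c,(w*k,h*k),interpolation=cv2.INTER_CUBIC)
M=np.zeros((480,800,3),np.uint8); M[:,:400]=cr(T,160,70,66,80,6,1.7)[:480,:396] if 0 else cv2.resize(cr(T,160,70,66,80,6,1.7),(400,480)); M[:,400:]=cv2.resize(cr(S,320,180,66,80,6,1.7),(400,480))
cv2.imwrite('pics/f.png',M)
E
```

```text
clock 2.73 tcp [655.  124.1 171.6] jaw 169.1 dx.z -1.000 open 87.8 F [-0.7  0.9  0.4] j6 -38 axis [ 0.004  0.004 -1.   ]
[37.2, -2.1, 0.1] -0.46
[37.2, -2.1, 0.0] -0.46
[37.2, -2.1, 0.0] -0.46
[37.2, -2.1, 0.0] -0.46
```

View pics/f.png

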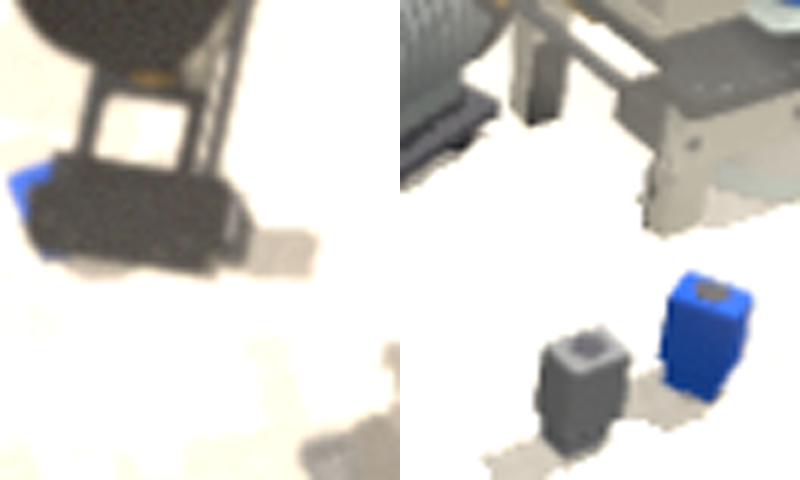

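The scene crop shows the open fingers straddling above the grey plug, which is the nearer and left one at (585,390); the blue plug is clear to the right at (708,335). Going down and gripping.

Call:
arm_command(
  commands=[40, -4, 0, -1, 100, 40, -4, 0, -1, 100, 40, -1, 0, 0, 100, 24, 0, 0, 0, 100, 0, 0, 0, 0, 100],
)

```text
clock: 3.65
tool_pos: [0.6584, 0.1378, 0.0277]
orientation: [-139.4, 89.3, 32.2]
force: [0.4, -0.4, 0.7]
opening: 0.0874
```

```bash
python3 - <<'E'
from h import *
plan([.657,.132,.023],-9,1)
E
```

```text
clock 3.65 tcp [658.4 137.8  27.7] jaw 171.5 dx.z -1.000 open 87.4 F [ 0.4 -0.4  0.7] j6 -37 axis [ 0.011  0.007 -1.   ]
[4.6, 6.0, 0.6] 0.51
```

Call:
arm_command(
  commands=[5, 6, 0, 0, 100, 0, 0, 0, 0, 10, 0, 0, 0, 0, 10, 0, 0, 0, 0, 10, 0, 0, 0, 0, 10],
)

```text
clock: 4.28
tool_pos: [0.66, 0.1327, 0.0273]
orientation: [-142.9, 88.9, 28.7]
force: [0.8, 0.3, 0.4]
opening: 0.0532
```

Call:
arm_command(
  commands=[0, 0, 0, 0, 10, 0, 0, 0, 0, 10, 0, 0, 0, 0, 10],
)

```text
clock: 4.65
tool_pos: [0.6599, 0.1328, 0.0275]
orientation: [-142.9, 88.9, 28.7]
force: [-1.3, -0.1, 0.5]
opening: 0.0278
```

```bash
python3 - <<'E'
from h import *
plan([.657,.132,.25],-9,1)
E
```

```text
clock 4.65 tcp [659.9 132.8  27.5] jaw 171.6 dx.z -1.000 open 27.8 F [-1.3 -0.1  0.5] j6 -36 axis [ 0.017  0.009 -1.   ]
[-222.5, -1.4, -0.7] 0.57
```

The opening stopped at 27.8 mm, so the plug is held. Lifting, and meanwhile examining the hole in the stored picture against two hypotheses.

Call:
arm_command(
  commands=[-50, 0, 0, 0, 10, -55, 0, 0, 0, 10, -55, 0, 0, 0, 10, -50, 0, 0, 0, 10, -15, 0, 0, 0, 10],
)

```text
clock: 5.28
tool_pos: [0.6547, 0.13, 0.2557]
orientation: [-140.3, 89.3, 31.2]
force: [0.7, -0.1, -1.2]
opening: 0.0279
```

```bash
python3 - <<'E'
from h import *
T=np.load('T.npy')
x0,y0,w,h,k=136,166,44,42,12
g=T[y0:y0+h,x0:x0+w].mean(2)
g=np.clip((g-25)*6,0,255).astype(np.uint8)
big=cv2.cvtColor(cv2.resize(g,(w*k,h*k),interpolation=cv2.INTER_CUBIC),cv2.COLOR_GRAY2BGR)
def quad(img,c,z,a,b,yaw,col):
    t=np.radians(yaw);R=np.array([[np.cos(t),-np.sin(t)],[np.sin(t),np.cos(t)]])
    P=np.array([[a,b],[a,-b],[-a,-b],[-a,b]])/2@R.T+c
    uv=(proj('top',np.c_[P,np.full(4,z)])-[x0,y0]+.5)*k-.5
    cv2.polylines(img,[np.round(uv).astype(int)],True,col,1,cv2.LINE_AA)
A=big.copy()
quad(A,[.390,.2147],.17,.078,.088,8.5,(0,255,0));quad(A,[.390,.2147],.17,.022,.030,8.5,(0,255,0))
quad(A,[.396,.2185],.17,.022,.030,8.5,(0,0,255));quad(A,[.396,.2185],.17,.026,.034,8.5,(0,0,255))
s=np.hstack([big[100:400,60:460],A[100:400,60:460]])
s2=np.hstack([cv2.resize(big,(400,300)),cv2.resize(A,(400,300))])
cv2.imwrite('pics/g.png',np.vstack([s,s2]))
print(np.round(T[y0:y0+h,x0:x0+w].mean(2))[6:30,12:34].astype(int))
plan([.657,.132,.25],None,1)
E
```

```text
[[45 46 45 42 38 37 41 38 39 39 37 37 39 40 36 37 36 40 39 40 38 33]
 [39 40 39 38 39 39 37 40 39 39 37 38 34 38 39 37 38 36 38 39 38 40]
 [37 40 39 38 40 40 38 36 38 37 38 39 38 39 38 38 39 38 36 39 36 35]
 [41 37 39 39 39 37 40 38 37 35 37 39 36 38 38 37 37 37 39 37 35 36]
 [39 38 38 40 37 39 36 35 39 36 37 37 36 37 40 37 37 36 37 38 37 40]
 [38 39 40 38 36 40 40 37 39 39 37 38 37 40 37 38 37 37 39 37 37 37]
 [39 37 40 37 37 37 40 39 36 37 39 38 33 35 37 37 38 37 38 36 38 36]
 [37 38 37 35 38 36 38 36 35 35 31 31 30 34 34 38 38 37 38 39 39 37]
 [37 37 36 33 34 34 33 34 34 27 34 33 29 35 34 36 39 39 38 39 37 37]
 [37 36 34 32 32 37 35 33 32 31 37 42 42 39 36 37 38 37 35 38 34 36]
 [37 38 33 33 35 41 42 42 38 38 43 51 55 43 37 35 36 36 36 36 37 36]
 [39 35 36 32 39 47 49 51 45 45 47 53 50 43 37 38 35 39 37 37 37 37]
 [38 39 36 31 38 44 47 47 48 52 51 46 39 38 31 32 36 38 39 39 39 38]
 [37 38 36 35 34 35 38 39 44 46 44 38 36 34 36 34 35 36 38 37 36 37]
 [39 37 37 32 31 30 30 35 35 38 39 35 37 35 37 34 38 36 37 39 37 37]
 [35 38 37 34 28 32 31 33 34 30 38 34 34 35 34 35 38 38 34 37 36 35]
 [39 38 35 34 34 32 31 31 34 36 32 38 38 36 38 37 35 38 35 35 38 36]
 [39 38 35 33 35 35 37 33 38 37 37 37 37 37 40 37 35 38 34 36 36 37]
 [39 39 39 39 40 38 38 36 37 40 37 38 38 36 36 37 37 37 37 36 36 38]
 [37 37 38 40 39 36 38 36 38 39 38 36 38 39 40 38 38 38 39 33 37 36]
 [39 38 38 38 37 37 38 36 39 38 37 37 38 37 38 40 38 37 37 36 36 39]
 [36 41 37 36 39 37 36 39 38 40 39 38 37 35 35 33 36 34 34 39 37 35]
 [38 37 41 37 38 38 37 36 35 39 39 35 37 35 38 38 36 36 35 36 38 36]
 [40 36 40 37 36 39 38 39 39 38 37 38 36 38 37 38 36 39 38 35 34 34]]
clock 5.33 tcp [654.8 129.9 256.2] jaw 171.5 dx.z -1.000 open 27.9 F [1.3 0.2 0.9] j6 -36 axis [ 0.011  0.006 -1.   ]
[6.3, -2.3, -1.9] 0.0
```

View pics/g.png

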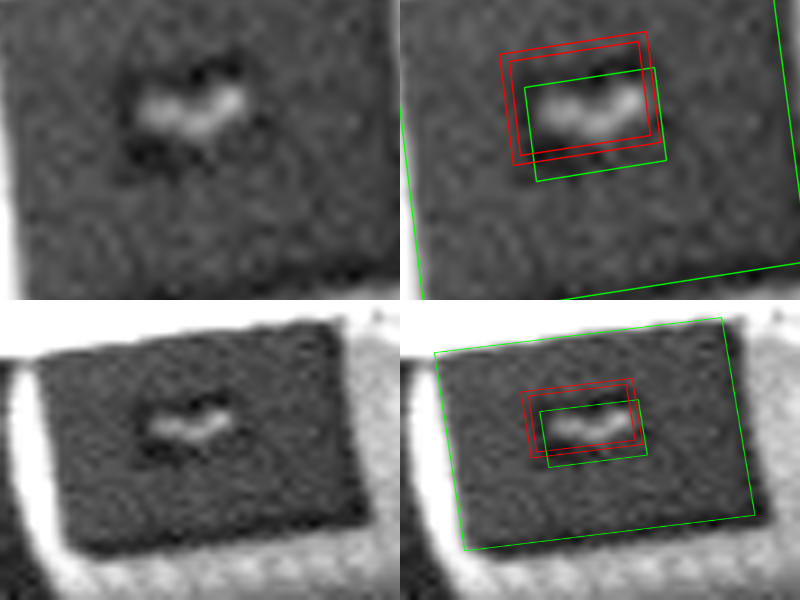

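The dark hole outline is centred at about (156.3,183.8) in the top picture, close to the green box-centre hypothesis, giving a hole at about (0.391,0.216) with yaw 8.5°. Moving above it.

```bash
python3 - <<'E'
from h import *
print(onplane('top',[156.3,183.8],.17))
plan([.393,.2176,.25],8.5,6)
E
```

```text
[[0.3910712  0.21614476 0.17      ]]
clock 5.38 tcp [654.1 130.  253.6] jaw 171.5 dx.z -1.000 open 27.7 F [ 0.6 -0.  -1.3] j6 -36 axis [ 0.009  0.006 -1.   ]
[0.3, -8.0, 45.2] -2.83
[0.3, -10.3, 44.7] -2.83
[0.3, -12.5, 44.2] -2.83
[0.3, -14.6, 43.5] -2.83
[0.3, -16.7, 42.7] -2.83
[0.3, -18.8, 41.9] -2.83
```

Call:
arm_command(
  commands=[0, -9, 45, -3, 10, 0, -11, 45, -3, 10, 0, -13, 44, -3, 10, 0, -16, 44, -3, 10, 0, -18, 43, -3, 10],
)

```text
clock: 6.0
tool_pos: [0.427, 0.2046, 0.2392]
orientation: [16.9, 89.5, -156.4]
force: [0.0, 1.1, -0.6]
opening: 0.0281
```

```bash
python3 - <<'E'
from h import *
plan([.393,.2176,.235],8.5,2)
E
```

```text
clock 6.00 tcp [427.  204.6 239.2] jaw -173.3 dx.z -1.000 open 28.1 F [ 0.   1.1 -0.6] j6 -43 axis [-0.009 -0.004 -1.   ]
[2.2, -8.4, 16.1] -0.92
[2.2, -8.7, 16.0] -0.92
```

Call:
arm_command(
  commands=[0, -8, 16, -1, 10, 0, -8, 14, -1, 10, 0, 0, 0, 0, 10, 0, 0, 0, 0, 10],
)

```text
clock: 6.5
tool_pos: [0.3889, 0.2151, 0.2326]
orientation: [23.4, 88.8, -147.6]
force: [-0.0, -0.2, -1.4]
opening: 0.0277
```

```bash
python3 - <<'E'
from h import *
plan([.393,.2176,.235],8.5,1)
E
```

```text
clock 6.50 tcp [388.9 215.1 232.6] jaw -171.1 dx.z -1.000 open 27.7 F [-0.  -0.2 -1.4] j6 -45 axis [-0.017 -0.011 -1.   ]
[-2.5, -1.8, -4.4] 0.45
```

Call:
arm_command(
  commands=[16, -2, -5, 0, 10, 8, 0, 0, 0, 10, 0, 0, 0, 0, 10],
)

```text
clock: 6.88
tool_pos: [0.3939, 0.2165, 0.2062]
orientation: [26.3, 88.7, -144.9]
force: [-0.2, -0.5, -0.4]
opening: 0.0282
```

```bash
python3 - <<'E'
from h import *
plan([.393,.2176,.205],8.5,1)
S=np.mean([snap('scene')['frame'].astype(float) for _ in range(4)],0); np.save('S2.npy',S)
T=np.mean([snap('top')['frame'].astype(float) for _ in range(4)],0); np.save('T2.npy',T)
def quad(img,o,k,n,c,z,a,b,yaw,col):
    t=np.radians(yaw);R=np.array([[np.cos(t),-np.sin(t)],[np.sin(t),np.cos(t)]])
    P=np.array([[a,b],[a,-b],[-a,-b],[-a,b]])/2@R.T+c
    uv=(proj(n,np.c_[P,np.full(4,z)])-o+.5)*k-.5
    cv2.polylines(img,[np.round(uv).astype(int)],True,col,1,cv2.LINE_AA)
x0,y0,w,h,k=285,130,50,56,8
def cr(I,g): return cv2.resize(np.clip(I[y0:y0+h,x0:x0+w]*g,0,255).astype(np.uint8),(w*k,h*k),interpolation=cv2.INTER_CUBIC)
a=cr(S,4); b=cr(S,2.)
o,p,R=state()
quad(b,[x0,y0],k,'scene',[.391,.216],.17,.078,.088,8.5,(0,255,0))
quad(b,[x0,y0],k,'scene',[.391,.216],.17,.022,.030,8.5,(0,255,0))
foot=p+np.array([-.0009,-.0005,-.0275]); sh=p+np.array([0,0,-.0115])
quad(b,[x0,y0],k,'scene',foot[:2],foot[2],.020,.028,8.5,(0,0,255))
quad(b,[x0,y0],k,'scene',sh[:2],sh[2],.028,.038,8.5,(0,0,255))
cv2.imwrite('pics/h.png',np.hstack([a,b]))
E
```

```text
clock 6.88 tcp [393.9 216.5 206.2] jaw -171.2 dx.z -1.000 open 28.2 F [-0.2 -0.5 -0.4] j6 -45 axis [-0.019 -0.013 -1.   ]
[1.2, -1.2, 0.7] 0.3
```

View pics/h.png

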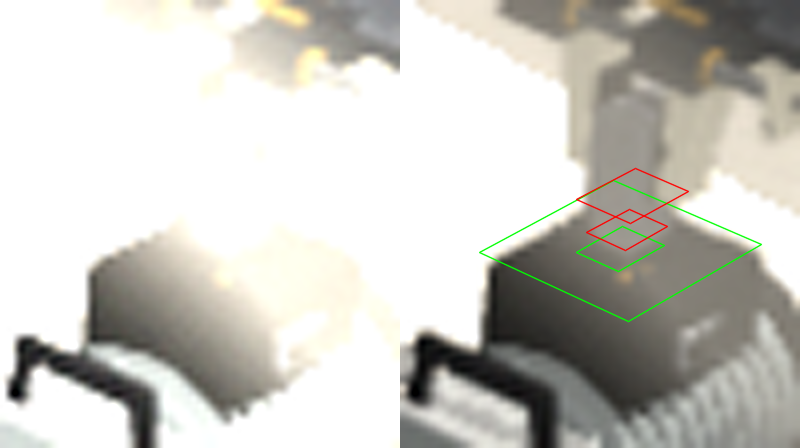

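The scene crop shows the plug over the box and in line with the hole to within a few mm; the contacts are at (625,272), and the overlay is consistent. I'll feel down with small steps: 197 mm TCP height would mean blocked on the top, 181 mm home.

Call:
arm_command(
  commands=[6, -2, 0, 0, 10, 4, 0, 0, 0, 10, 4, 0, 0, 0, 10],
)

```text
clock: 7.7
tool_pos: [0.394, 0.2189, 0.1941]
orientation: [28.4, 88.9, -142.7]
force: [-10.8, -8.3, 36.9]
opening: 0.0281
```

```bash
python3 - <<'E'
from h import *
plan([.394,.2176,.1815],8.5,1)
o=get_obs(); print(o['moment'])
E
```

```text
clock 7.70 tcp [394.  218.9 194.1] jaw -171.1 dx.z -1.000 open 28.1 F [-10.8  -8.3  36.9] j6 -45 axis [-0.015 -0.012 -1.   ]
[12.6, 1.2, -0.0] 0.42
[-2.75286181  4.05310428  0.08343687]
```

Contact occurs at 194 mm with the lateral force towards -x and -y, so the nose sits on the +x/+y chamfer. Easing up slightly, shifting -x/-y and pressing again.

Call:
arm_command(
  commands=[-4, 0, 0, 0, 10, 0, 2, 2, 0, 10, 4, 0, 0, 0, 10, 3, 0, 0, 0, 10],
)

```text
clock: 8.2
tool_pos: [0.3919, 0.2163, 0.1902]
orientation: [28.0, 88.9, -143.0]
force: [-0.2, 0.6, -0.5]
opening: 0.0282
```

```bash
python3 - <<'E'
from h import *
plan([.392,.2166,.1815],8.5,1)
o=get_obs(); print(o['moment'])
E
```

```text
clock 8.20 tcp [391.9 216.3 190.2] jaw -171.1 dx.z -1.000 open 28.2 F [-0.2  0.6 -0.5] j6 -45 axis [-0.016 -0.012 -1.   ]
[8.7, -0.3, -0.3] 0.42
[ 0.09262412 -0.07910739 -0.04193155]
```

It is free at 190 mm with zero force, so the nose is in the hole. Pushing home.

Call:
arm_command(
  commands=[4, 0, 0, 0, 10, 4, 0, 0, 0, 10, 4, 0, 0, 0, 10],
)

```text
clock: 8.57
tool_pos: [0.392, 0.2158, 0.1802]
orientation: [32.8, 88.8, -138.2]
force: [-21.4, -6.3, 46.0]
opening: 0.0278
```

```bash
python3 - <<'E'
from h import *
plan([.392,.2166,.1815],8.5,1)
o=get_obs(); print(o['moment'])
E
```

```text
clock 8.57 tcp [392.  215.8 180.2] jaw -171.0 dx.z -1.000 open 27.8 F [-21.4  -6.3  46. ] j6 -45 axis [-0.015 -0.013 -1.   ]
[-1.3, -0.8, -0.1] 0.49
[-2.25369583  7.92155943 -0.039651  ]
```

Call:
arm_command(
  commands=[-1, 0, 0, 0, 70, 0, 0, 0, 0, 70, 0, 0, 0, 0, 70, 0, 0, 0, 0, 70],
)

```text
clock: 9.07
tool_pos: [0.392, 0.2159, 0.181]
orientation: [32.6, 88.9, -138.4]
force: [-0.1, -0.5, -0.8]
opening: 0.0593
```

Call:
arm_command(
  commands=[-30, 0, 0, 0, 70, -30, 0, 0, 0, 0, 0, 0, 0, 0, 0, 0, 0, 0, 0, 0, 0, 0, 0, 0, 0],
)

```text
clock: 9.7
tool_pos: [0.3922, 0.2159, 0.2403]
orientation: [33.3, 88.6, -137.7]
force: [-0.2, -1.5, -0.2]
opening: 0.0267
```

```bash
python3 - <<'E'
from h import *
plan([.392,.2166,.216],8.5,1)
S=np.mean([snap('scene')['frame'].astype(float) for _ in range(3)],0)
x0,y0,w,h,k=285,120,50,66,8
c=lambda g:cv2.resize(np.clip(S[y0:y0+h,x0:x0+w]*g,0,255).astype(np.uint8),(w*k,h*k),interpolation=cv2.INTER_CUBIC)
cv2.imwrite('pics/i.png',np.hstack([c(1.5),c(2.5)]))
E
```

```text
clock 9.70 tcp [392.2 215.9 240.3] jaw -171.0 dx.z -1.000 open 26.7 F [-0.2 -1.5 -0.2] j6 -45 axis [-0.018 -0.016 -1.   ]
[24.3, -1.0, -0.4] 0.47
```

View pics/i.png

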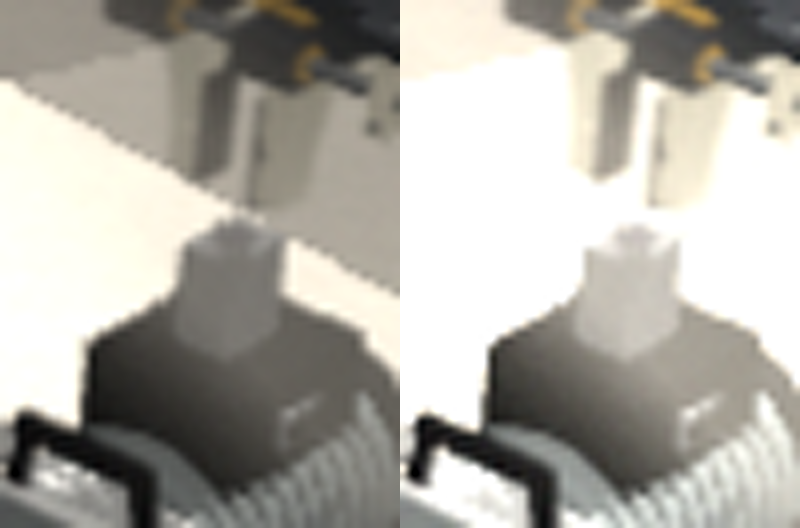

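The picture shows the plug standing upright in the inlet with its head on the box top, at (225,290) in the left crop. As a check I press on its head with shut fingers; home means the head's top is at 216 mm.

Call:
arm_command(
  commands=[8, 0, 0, 0, 0, 8, 0, 0, 0, 0, 5, 0, 0, 0, 0, 4, 0, 0, 0, 0, 4, 0, 0, 0, 0],
)

```text
clock: 10.48
tool_pos: [0.3939, 0.2157, 0.2163]
orientation: [44.8, 88.9, -126.1]
force: [-20.4, -5.3, 48.4]
opening: 0.0004
```

```bash
python3 - <<'E'
from h import *
plan([.392,.2166,.216],8.5,1)
E
```

```text
clock 10.47 tcp [393.9 215.7 216.3] jaw -170.9 dx.z -1.000 open 0.4 F [-20.4  -5.3  48.4] j6 -45 axis [-0.012 -0.016 -1.   ]
[0.3, -1.2, 1.7] 0.64
```

Head top at 216.3 mm under 48 N: the plug is home. Lifting off and going to the dipstick.

Call:
arm_command(
  commands=[-35, 0, 0, 0, 35, 0, 0, 0, 0, 35],
)

```text
clock: 10.72
tool_pos: [0.3945, 0.2166, 0.2531]
orientation: [46.1, 89.0, -124.7]
force: [-0.1, 0.4, -0.7]
opening: 0.0149
```

```bash
python3 - <<'E'
from h import *
plan([.552,-.314,.22],104.3,13)
E
```

```text
clock 10.72 tcp [394.5 216.6 253.1] jaw -170.8 dx.z -1.000 open 14.9 F [-0.1  0.4 -0.7] j6 -45 axis [-0.01  -0.015 -1.   ]
[3.0, 42.2, -5.5] 6.53
[3.0, 41.3, -10.2] 6.53
[3.0, 39.9, -14.9] 6.53
[3.0, 37.9, -19.3] 6.53
[3.0, 35.5, -23.5] 6.53
[3.0, 32.6, -27.4] 6.53
[3.0, 29.2, -30.9] 6.53
[3.0, 25.5, -34.0] 6.53
[3.0, 21.5, -36.7] 6.53
[3.0, 17.2, -38.9] 6.53
[3.0, 12.7, -40.6] 6.53
[3.0, 8.0, -41.8] 6.53
[3.0, 3.2, -42.4] 6.53
```

Call:
arm_command(
  commands=[0, 42, -5, 6.5, 35, 0, 41, -10, 6.5, 35, 0, 40, -15, 6.5, 35, 0, 38, -19, 6.5, 35, 0, 36, -23, 6.5, 35],
)

```text
clock: 11.35
tool_pos: [0.4532, 0.009, 0.2529]
orientation: [75.7, 88.9, -128.3]
force: [-0.3, 0.2, 0.6]
opening: 0.0306
```

Call:
arm_command(
  commands=[0, 33, -27, 6.5, 35, 0, 29, -31, 6.5, 35, 0, 26, -34, 6.5, 35, 0, 22, -37, 6.5, 35, 0, 17, -39, 6.5, 35],
)

```text
clock: 11.98
tool_pos: [0.5103, -0.204, 0.2515]
orientation: [101.9, 88.8, -135.7]
force: [0.8, -0.2, 0.6]
opening: 0.0307
```

```bash
python3 - <<'E'
from h import *
plan([.552,-.314,.15],104.3,4)
E
```

```text
clock 11.97 tcp [ 510.3 -204.   251.5] jaw 122.4 dx.z -1.000 open 30.7 F [ 0.8 -0.2  0.6] j6 -57 axis [-0.015 -0.014 -1.   ]
[25.6, 5.4, -28.7] 4.53
[25.6, 3.1, -29.0] 4.53
[25.6, 0.8, -29.2] 4.53
[25.6, -1.5, -29.2] 4.53
```

Call:
arm_command(
  commands=[25, 5, -30, 5, 35, 25, 3, -30, 5, 35, 25, 1, -30, 4.5, 35, 25, -1, -28, 4, 35, 0, 0, 0, 0, 35],
)

```text
clock: 12.6
tool_pos: [0.5511, -0.3225, 0.1438]
orientation: [109.6, 88.7, -147.5]
force: [-0.3, 0.8, -0.4]
opening: 0.0304
```

```bash
python3 - <<'E'
from h import *
plan([.552,-.314,.12],104.3,1)
S=np.mean([snap('scene')['frame'].astype(float) for _ in range(3)],0)
x0,y0,w,h,k=150,200,110,100,6
cv2.imwrite('pics/j.png',cv2.resize(np.clip(S[y0:y0+h,x0:x0+w]*1.4,0,255).astype(np.uint8),(w*k,h*k),interpolation=cv2.INTER_CUBIC))
# predicted pixel of dipstick points in scene crop
for P in ([.5525,-.313,.05],[.589,-.304,.05],[.508,-.3245,.05],[.3965,-.353,.05]): print(((proj('scene',P)[0]-[x0,y0]+.5)*k-.5).round())
E
```

```text
clock 12.60 tcp [ 551.1 -322.5  143.8] jaw 103.0 dx.z -1.000 open 30.4 F [-0.3  0.8 -0.4] j6 -65 axis [-0.019 -0.012 -1.   ]
[23.7, -3.3, 8.3] -1.35
[322. 503.]
[384. 543.]
[248. 457.]
[ 76. 348.]
```

View pics/j.png

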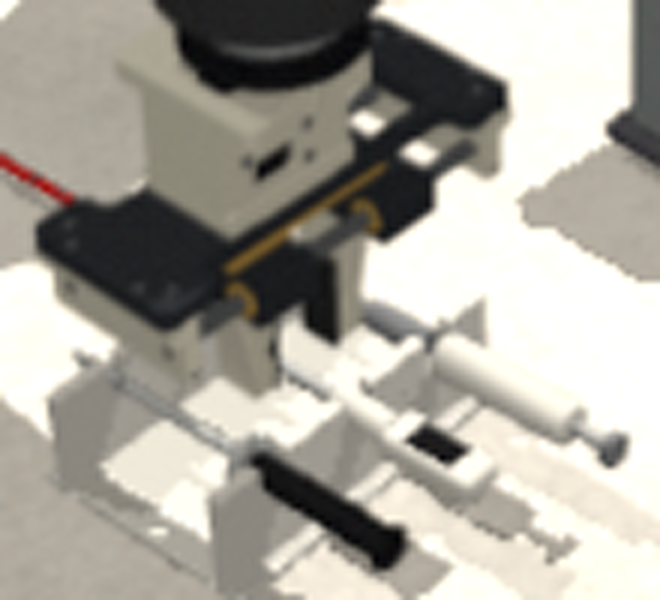

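The scene crop shows the black-gripped rod, its collar at (248,455), in the front slot; the predictions match within 10 px at 6x, about 5 mm. The white thermometer is beside it. Descending with the fingers part open.

Call:
arm_command(
  commands=[25, -3, 8, -1.3, 35, 25, 0, 0, 0, 35, 0, 0, 0, 0, 35],
)

```text
clock: 13.18
tool_pos: [0.5556, -0.3115, 0.1019]
orientation: [146.8, 89.0, -108.5]
force: [0.3, -0.1, -0.3]
opening: 0.0305
```

```bash
python3 - <<'E'
from h import *
plan([.553,-.3145,.031],104.3,1)
E
```

```text
clock 13.18 tcp [ 555.6 -311.5  101.9] jaw 104.8 dx.z -1.000 open 30.5 F [ 0.3 -0.1 -0.3] j6 -65 axis [-0.005 -0.016 -1.   ]
[71.0, 2.6, -1.2] 0.48
```

Call:
arm_command(
  commands=[25, 1, -1, 0.3, 35, 25, 1, -1, 0, 35, 20, 1, 0, 0, 35, 0, 0, 0, 0, 35],
)

```text
clock: 13.68
tool_pos: [0.5582, -0.315, 0.0392]
orientation: [-177.7, 88.8, -72.9]
force: [-1.1, -0.4, -0.0]
opening: 0.0304
```

```bash
python3 - <<'E'
from h import *
plan([.553,-.3145,.031],104.3,1)
E
```

```text
clock 13.68 tcp [ 558.2 -315.    39.2] jaw 104.7 dx.z -1.000 open 30.4 F [-1.1 -0.4 -0. ] j6 -65 axis [ 0.006 -0.02  -1.   ]
[8.2, 4.9, 2.0] 0.45
```

Call:
arm_command(
  commands=[8, 4, 1, 0, 35, 0, 0, 0, 0, 35, 0, 0, 0, 0, 0, 0, 0, 0, 0, 0, 0, 0, 0, 0, 0],
)

```text
clock: 14.3
tool_pos: [0.5556, -0.313, 0.0348]
orientation: [-164.9, 88.8, -60.1]
force: [0.4, 1.7, 0.1]
opening: 0.0153
```

Call:
arm_command(
  commands=[0, 0, 0, 0, 0, 0, 0, 0, 0, 0],
)

```text
clock: 14.55
tool_pos: [0.5555, -0.3127, 0.0349]
orientation: [-165.1, 88.8, -60.4]
force: [-0.9, 0.9, -0.0]
opening: 0.0151
```

```bash
python3 - <<'E'
from h import *
plan([.553,-.3145,.16],104.3,1)
E
```

```text
clock 14.55 tcp [ 555.5 -312.7   34.9] jaw 104.8 dx.z -1.000 open 15.1 F [-0.9  0.9 -0. ] j6 -65 axis [ 0.01  -0.018 -1.   ]
[-125.0, 2.2, -3.6] 0.46
```

The fingers stopped at 15.1 mm on the 16 mm grip. Lifting straight out.

Call:
arm_command(
  commands=[-40, 0, 0, 0, 0, -45, 0, 0, 0, 0, -45, 0, 0, 0, 0, -45, 0, 0, 0, 0, 0, 0, 0, 0, 0],
)

```text
clock: 15.18
tool_pos: [0.5537, -0.3115, 0.2154]
orientation: [-168.7, 88.7, -63.9]
force: [0.0, 0.4, -1.5]
opening: 0.0153
```

```bash
python3 - <<'E'
from h import *
plan([.719,.0915,.21],98.5,10)
print(onplane('top',[234.2,126],.068))
E
```

```text
clock 15.18 tcp [ 553.7 -311.5  215.4] jaw 104.7 dx.z -1.000 open 15.3 F [ 0.   0.4 -1.5] j6 -65 axis [ 0.01  -0.021 -1.   ]
[-0.1, -26.2, 34.8] 0.62
[-0.1, -25.9, 35.1] 0.62
[-0.1, -25.5, 35.3] 0.62
[-0.1, -25.1, 35.6] 0.62
[-0.1, -24.7, 35.9] 0.62
[-0.1, -24.3, 36.2] 0.62
[-0.1, -23.9, 36.4] 0.62
[-0.1, -23.5, 36.7] 0.62
[-0.1, -23.1, 36.9] 0.62
[-0.1, -22.7, 37.2] 0.62
[[0.58328742 0.00679346 0.068     ]]
```

Call:
arm_command(
  commands=[0, -26, 35, 0.6, 0, 0, -26, 35, 0.6, 0, 0, -26, 35, 0.6, 0, 0, -25, 36, 0.6, 0, 0, -25, 36, 0.6, 0],
)

```text
clock: 15.85
tool_pos: [0.6345, -0.1072, 0.2028]
orientation: [163.6, 88.9, -95.2]
force: [1.1, 0.5, 0.2]
opening: 0.0149
```

Call:
arm_command(
  commands=[0, -24, 36, 0.6, 0, 0, -24, 36, 0.6, 0, 0, -24, 37, 0.6, 0, 0, -23, 37, 0.6, 0, 0, -20, 30, 0.6, 0],
)

```text
clock: 16.48
tool_pos: [0.7166, 0.0918, 0.1896]
orientation: [142.3, 88.6, -119.6]
force: [1.4, 0.4, -0.7]
opening: 0.015
```

Call:
arm_command(
  commands=[0, 0, 0, 0, 0, 0, 0, 0, 0, 0],
)

```text
clock: 16.73
tool_pos: [0.716, 0.0935, 0.1852]
orientation: [135.5, 88.3, -126.3]
force: [0.1, 0.1, -0.9]
opening: 0.015
```

```bash
python3 - <<'E'
from h import *
plan([.719,.0915,.18],98.5,1)
T=np.mean([snap('top')['frame'].astype(float) for _ in range(4)],0); np.save('T3.npy',T)
S=np.mean([snap('scene')['frame'].astype(float) for _ in range(4)],0); np.save('S3.npy',S)
x0,y0,w,h,k=270,140,100,100,4
a=cv2.resize(np.clip(S[y0:y0+h,x0:x0+w]*1.6,0,255).astype(np.uint8),(400,400),interpolation=cv2.INTER_CUBIC)
x1,y1=170,80
b=cv2.resize(np.clip(T[y1:y1+80,x1:x1+80]*1.6,0,255).astype(np.uint8),(400,400),interpolation=cv2.INTER_CUBIC)
cv2.imwrite('pics/k.png',np.hstack([a,b]))
E
```

```text
clock 16.73 tcp [716.   93.5 185.2] jaw 98.2 dx.z -1.000 open 15.0 F [ 0.1  0.1 -0.9] j6 -105 axis [-0.017 -0.024 -1.   ]
[5.2, -2.8, -2.3] -0.28
```

View pics/k.png

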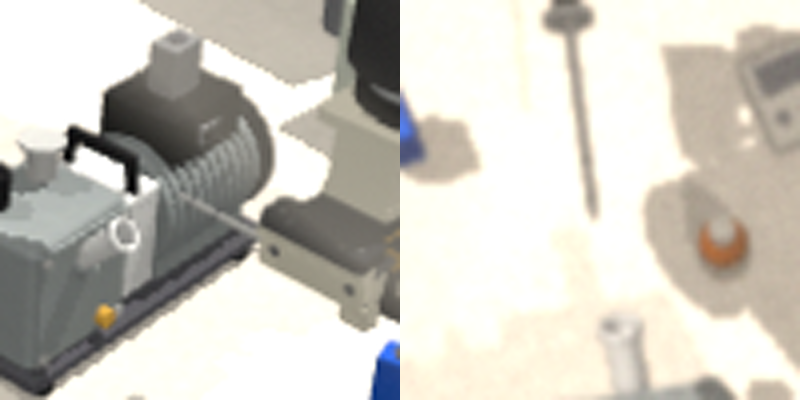

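Left (scene): the dipstick is held level, its tip near (165,185), and the mouth ring is at (125,235); the plug still stands in the box. Right (top): tip at (594,216), collar at (568,18), mouth at (620,328).

```bash
python3 - <<'E'
from h import *
np.set_printoptions(precision=4,suppress=True)
t=lambda u,v:(np.array([u-400,v])+.5)/5-.5+[170,80]
s=lambda u,v:(np.array([u,v])+.5)/4-.5+[270,140]
tip=tri(t(594,216),s(165,185));m=tri(t(620,328),s(125,235));print(tip,m)
for z in(.19,.2,.21): 
  a=onplane('top',[t(594,216),t(568,18)],z); d=a[1]-a[0]; print(a,np.degrees(np.arctan2(d[1],d[0])),np.linalg.norm(d))
print(onplane('top',t(620,328),.15))
plan([.719,.0915,.18],98.5,1)
E
```

```text
(array([0.5481, 0.0668, 0.211 ]), array([ 1.1226,  0.8466,  1.4603, -0.3228])) (array([0.5061, 0.0633, 0.144 ]), array([-0.5313, -0.3863, -0.6842,  0.1346]))
[[0.5569 0.0721 0.19  ]
 [0.6717 0.0875 0.19  ]] 7.644498319999471 0.11579257462431064
[[0.5539 0.071  0.2   ]
 [0.6677 0.0863 0.2   ]] 7.644498319999451 0.11482057540728234
[[0.5509 0.0699 0.21  ]
 [0.6637 0.0851 0.21  ]] 7.644498319999459 0.11384857619025403
[[0.5034 0.0612 0.15  ]]
clock 17.23 tcp [716.6  93.6 187.1] jaw 98.2 dx.z -1.000 open 15.0 F [ 0.   0.6 -0.8] j6 -105 axis [-0.015 -0.023 -1.   ]
[7.2, -2.2, -2.2] -0.32
```

Call:
arm_command(
  commands=[28, 0, -2, 0, 0, 28, 0, -1, 0, 0, 0, 0, 0, 0, 0, 0, 0, 0, 0, 0],
)

```text
clock: 17.73
tool_pos: [0.7174, 0.0892, 0.1327]
orientation: [144.7, 88.6, -117.1]
force: [-0.7, -0.5, 0.2]
opening: 0.015
```

```bash
python3 - <<'E'
from h import *
o,p,R=state()
u=np.array([.989,.148,0]);n=np.array([-.148,.989,0])
d=p-np.array([.7163,.0936,.187]);print('moved u,n,z',(np.array([u@d,n@d,d[2]])*1e3).round(1)); print(R.T@u,R.T@n)
plan(p,98.5,1)
E
```

```text
moved u,n,z [  0.4  -4.5 -54.3]
[-0.01436578 -0.99989233  0.00582651] [-0.02005289  0.00611404  0.99979273]
clock 17.73 tcp [717.4  89.2 132.7] jaw 98.2 dx.z -1.000 open 15.0 F [-0.7 -0.5  0.2] j6 -105 axis [-0.011 -0.022 -1.   ]
[0.0, 0.0, 0.0] -0.32
```

Call:
arm_command(
  commands=[0, 20, 1, 0, 0, 0, 20, 1, 0, 0, 0, 0, 0, 0, 0],
)

```text
clock: 18.1
tool_pos: [0.6788, 0.0861, 0.1374]
orientation: [155.9, 88.8, -105.9]
force: [0.4, -0.4, -0.6]
opening: 0.0149
```

```bash
cat >> h.py <<'E'
u=np.array([.989,.148,0]);n=np.array([-.148,.989,0])
def mv():
    o,p,R=state(); d=p-np.array([.7163,.0936,.187])
    print('clock %.2f'%o['clock'],'moved u,n,z',(np.array([u@d,n@d,d[2]])*1e3).round(1),'axis u,n',(R[:,0]@u).round(3),(R[:,0]@n).round(3),'F u,n,z',np.round([o['force']@u,o['force']@n,o['force'][2]],1),'open',round(o['opening']*1e3,1),'p',(p*1e3).round(1))
E
python3 - <<'E'
from h import *
mv()
E
```

```text
clock 18.10 moved u,n,z [-38.2  -1.9 -49.6] axis u,n -0.009 -0.02 F u,n,z [ 0.3 -0.5 -0.6] open 14.9 p [678.8  86.1 137.4]
```

Call:
arm_command(
  commands=[6, 4, -1, 0, 0, 1, 7, 0, 0, 0, 1, 5, 0, 0, 0],
)

```text
clock: 18.48
tool_pos: [0.6643, 0.0829, 0.1305]
orientation: [162.7, 88.8, -99.1]
force: [0.4, 0.4, -0.1]
opening: 0.0154
```

```bash
python3 - <<'E'
from h import *
mv()
S=np.mean([snap('scene')['frame'].astype(float) for _ in range(4)],0)
T=np.mean([snap('top')['frame'].astype(float) for _ in range(4)],0)
a=cv2.resize(np.clip(S[175:225,280:330]*1.6,0,255).astype(np.uint8),(400,400),interpolation=cv2.INTER_CUBIC)
b=cv2.resize(np.clip(T[110:160,190:240]*1.6,0,255).astype(np.uint8),(400,400),interpolation=cv2.INTER_CUBIC)
cv2.imwrite('pics/l.png',np.hstack([a,b]))
E
```

```text
clock 18.48 moved u,n,z [-53.   -2.9 -56.5] axis u,n -0.006 -0.019 F u,n,z [ 0.5  0.3 -0.1] open 15.4 p [664.3  82.9 130.5]
```

View pics/l.png

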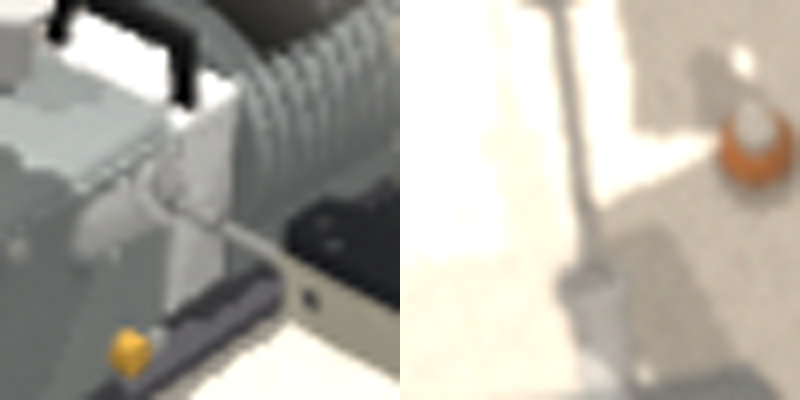

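Both views show the rod's tip entering the mouth ring: top (590,265) against a ring centre of about (592,275), scene (165,195). Advancing until the tip touches the bore's upper wall; I'll then swing the hand up so the wall pivots the rod in the fingers to 45°.

Call:
arm_command(
  commands=[0, 4, 0, 0, 0, 0, 3, 0, 0, 0],
)

```text
clock: 19.12
tool_pos: [0.6591, 0.0824, 0.131]
orientation: [172.2, 88.9, -89.6]
force: [8.3, 2.1, -0.5]
opening: 0.0153
```

```bash
python3 - <<'E'
from h import *
mv()
E
```

```text
clock 19.12 moved u,n,z [-58.2  -2.6 -56. ] axis u,n -0.003 -0.019 F u,n,z [ 8.5  0.8 -0.5] open 15.3 p [659.1  82.4 131. ]
```

Call:
arm_command(
  commands=[-8, 1, 0, 0, 0, -8, 1, 0, 0, 0, -8, 1, 0, 0, 0],
)

```text
clock: 19.5
tool_pos: [0.6573, 0.083, 0.1564]
orientation: [-177.3, 88.9, -79.0]
force: [1.3, 0.0, -1.7]
opening: 0.0152
```

```bash
python3 - <<'E'
from h import *
mv()
o=get_obs();print(o['moment'])
E
```

```text
clock 19.50 moved u,n,z [-59.9  -1.7 -30.6] axis u,n 0.001 -0.018 F u,n,z [ 1.3 -0.2 -1.7] open 15.2 p [657.3  83.  156.4]
[ 0.32302668 -0.93359203 -0.05412176]
```

The forces fit the tip held under the upper wall and the rod pivoting. Continuing the arc.

Call:
arm_command(
  commands=[-8, 2, 0, 0, 0, -8, 2, 0, 0, 0, -8, 2.5, 0, 0, 0, -8, 3.5, 0, 0, 0, -8, 3.5, 0, 0, 0],
)

```text
clock: 20.12
tool_pos: [0.6434, 0.0819, 0.1999]
orientation: [-171.6, 89.0, -73.4]
force: [2.1, 1.2, 0.0]
opening: 0.0154
```

```bash
python3 - <<'E'
from h import *
mv()
o=get_obs();print(o['moment'])
E
```

```text
clock 20.12 moved u,n,z [-73.8  -0.8  12.9] axis u,n 0.003 -0.018 F u,n,z [2.3 0.9 0. ] open 15.4 p [643.4  81.9 199.9]
[ 0.39638952 -1.24935323 -0.07056012]
```

Call:
arm_command(
  commands=[-8, 4, -0.3, 0, 0, -8, 4.5, -0.3, 0, 0, -7, 5, -0.3, 0, 0, -8, 6, -0.3, 0, 0, -7, 6, -0.3, 0, 0],
)

```text
clock: 20.75
tool_pos: [0.6159, 0.0773, 0.2403]
orientation: [-173.9, 89.0, -75.7]
force: [2.0, 1.1, -1.1]
opening: 0.0151
```

```bash
python3 - <<'E'
from h import *
mv()
o=get_obs();print(o['moment'])
E
```

```text
clock 20.75 moved u,n,z [-101.7   -1.3   53.3] axis u,n 0.002 -0.018 F u,n,z [ 2.1  0.8 -1.1] open 15.1 p [615.9  77.3 240.3]
[ 0.71115825 -1.14802357 -0.09251905]
```

The angle is about 43°. Sliding down along the tube's axis.

Call:
arm_command(
  commands=[5, 6, -0.3, 0, 0, 6, 6.5, -0.3, 0, 0, 6, 6.5, -0.3, 0, 0, 6, 6.5, -0.3, 0, 0, 6, 6.5, 0, 0, 0],
)

```text
clock: 21.38
tool_pos: [0.5822, 0.071, 0.2092]
orientation: [-171.8, 89.0, -73.6]
force: [2.4, 1.6, -0.9]
opening: 0.0151
```

```bash
cat >> h.py <<'E'
def rel():
    o,p,R=state(); d=p+[0,0,.015]-np.array([.5055,.0605,.15]); a,b=u@d,d[2]
    print('grasp rel mouth u %.1f z %.1f n %.1f ang %.1f dist %.1f'%(a*1e3,b*1e3,(n@d)*1e3,np.degrees(np.arctan2(b,a)),np.hypot(a,b)*1e3))
E
python3 - <<'E'
from h import *
mv();rel()
o=get_obs();print(o['moment'])
E
```

```text
clock 21.38 moved u,n,z [-135.9   -2.5   22.2] axis u,n 0.002 -0.017 F u,n,z [ 2.6  1.3 -0.9] open 15.1 p [582.2  71.  209.2]
grasp rel mouth u 77.4 z 74.2 n -1.0 ang 43.8 dist 107.3
[ 0.9398228  -1.15772803 -0.11867311]
```

Call:
arm_command(
  commands=[6.5, 6.5, 0, 0, 0, 6.5, 6.5, 0, 0, 0, 6.5, 6.5, 0, 0, 0, 6.5, 6.5, 0, 0, 0, 6.5, 6.5, 0, 0, 0],
)

```text
clock: 22.0
tool_pos: [0.5477, 0.0655, 0.1742]
orientation: [-173.6, 89.0, -75.3]
force: [2.5, 1.1, -0.9]
opening: 0.0157
```

```bash
python3 - <<'E'
from h import *
mv();rel()
o=get_obs();print(o['moment'])
E
```

```text
clock 22.00 moved u,n,z [-170.9   -2.8  -12.8] axis u,n 0.002 -0.017 F u,n,z [ 2.7  0.7 -0.9] open 15.7 p [547.7  65.5 174.2]
grasp rel mouth u 42.5 z 39.2 n -1.3 ang 42.7 dist 57.8
[ 0.99039425 -1.00491237 -0.1187402 ]
```

Nearly seated. Pressing on until the collar stops.

Call:
arm_command(
  commands=[4, 4, 0, 0, 0, 4, 4, 0, 0, 0, 4, 4, 0, 0, 0, 3, 3, 0, 0, 0],
)

```text
clock: 22.5
tool_pos: [0.5443, 0.0653, 0.1692]
orientation: [-120.8, 88.1, -22.3]
force: [3.8, 1.5, 7.8]
opening: 0.0152
```

```bash
python3 - <<'E'
from h import *
mv();rel()
o=get_obs();print(o['moment'])
E
```

```text
clock 22.50 moved u,n,z [-174.3   -2.5  -17.8] axis u,n 0.029 -0.017 F u,n,z [4.  1.  7.8] open 15.2 p [544.3  65.3 169.2]
grasp rel mouth u 39.1 z 34.2 n -1.0 ang 41.2 dist 51.9
[ 0.36230253 -1.4084997  -0.01979893]
```

Call:
arm_command(
  commands=[7, 7, 0, 0, 0, 7, 7, 0, 0, 0, 0, 0, 0, 0, 0],
)

```text
clock: 22.88
tool_pos: [0.5457, 0.0657, 0.1687]
orientation: [-106.0, 86.2, -7.0]
force: [-0.9, -0.0, -1.2]
opening: 0.0149
```

```bash
python3 - <<'E'
from h import *
mv();rel()
o=get_obs();print(o['moment'])
s=snapshot('top')
E
```

```text
clock 22.88 moved u,n,z [-172.9   -2.4  -18.3] axis u,n 0.063 -0.018 F u,n,z [-0.9  0.1 -1.2] open 14.9 p [545.7  65.7 168.7]
grasp rel mouth u 40.5 z 33.7 n -0.8 ang 39.8 dist 52.7
[ 0.40267224  0.36495749 -0.06644713]
```

Call:
arm_command(
  commands=[3, 8, 0, 0, 0, 4, 6, 0, 0, 0, 4, 6, 0, 0, 0],
)

```text
clock: 23.3
tool_pos: [0.5442, 0.0659, 0.1685]
orientation: [-100.8, 84.2, -1.4]
force: [11.1, -3.5, 18.3]
opening: 0.0153
```

```bash
python3 - <<'E'
from h import *
mv();rel()
o=get_obs();print(o['moment'])
E
```

```text
clock 23.30 moved u,n,z [-174.3   -1.9  -18.5] axis u,n 0.1 -0.017 F u,n,z [10.4 -5.1 18.3] open 15.3 p [544.2  65.9 168.5]
grasp rel mouth u 39.0 z 33.5 n -0.4 ang 40.6 dist 51.4
[-0.97645781 -4.05935285 -0.17718338]
```

The stop is firm: about 20 N along the tube axis with under 1 mm of movement, so the collar is on the mouth. Drawing out along the axis.

```bash
python3 - <<'E'
from h import *
o,p,R=state()
plan(p+.100*u+.0*n+[0,0,.100],None,10)
E
```

```text
clock 23.30 tcp [544.2  65.9 168.5] jaw 99.4 dx.z -0.995 open 15.3 F [11.1 -3.5 18.3] j6 -112 axis [ 0.101 -0.002 -0.995]
[-9.0, -10.9, -0.3] 0.0
[-9.0, -10.9, -0.3] 0.0
[-9.0, -10.9, -0.3] 0.0
[-9.0, -10.9, -0.3] 0.0
[-9.0, -10.9, -0.3] 0.0
[-9.0, -10.9, -0.3] 0.0
[-9.0, -10.9, -0.3] 0.0
[-9.0, -10.9, -0.3] 0.0
[-9.0, -10.9, -0.3] 0.0
[-9.0, -10.9, -0.3] 0.0
```

Call:
arm_command(
  commands=[-9, -11, 0, 0, 0, -9, -11, 0, 0, 0, -9, -11, 0, 0, 0, -9, -11, 0, 0, 0, -9, -11, 0, 0, 0],
)

```text
clock: 23.92
tool_pos: [0.5912, 0.0737, 0.2166]
orientation: [-103.1, 84.8, -3.7]
force: [-1.1, 0.9, -0.9]
opening: 0.0152
```

```bash
python3 - <<'E'
from h import *
mv();rel()
o,p,R=state()
plan(p+.055*u+[0,0,.055],None,1)
E
```

```text
clock 23.93 moved u,n,z [-126.7   -1.2   29.6] axis u,n 0.089 -0.019 F u,n,z [-0.9  1.  -0.9] open 15.2 p [591.2  73.7 216.6]
grasp rel mouth u 86.7 z 81.6 n 0.4 ang 43.3 dist 119.1
clock 23.93 tcp [591.2  73.7 216.6] jaw 99.3 dx.z -0.996 open 15.2 F [-1.1  0.9 -0.9] j6 -110 axis [ 0.091 -0.006 -0.996]
[-49.9, -59.6, -1.9] 0.0
```

Call:
arm_command(
  commands=[-10, -12, 0, 0, 0, -10, -12, 0, 0, 0, -10, -12, 0, 0, 0, -10, -12, 0, 0, 0, -10, -12, 0, 0, 0],
)

```text
clock: 24.55
tool_pos: [0.6486, 0.0832, 0.2729]
orientation: [-105.4, 85.0, -6.1]
force: [-0.3, 0.1, 0.2]
opening: 0.0153
```

Call:
arm_command(
  commands=[-8, -8, 0, 0, 0, -8, -8, 0, 0, 0, 0, 0, 0, 0, 0, 0, 0, 0, 0, 0],
)

```text
clock: 25.05
tool_pos: [0.6643, 0.0858, 0.2906]
orientation: [-106.1, 85.1, -6.8]
force: [0.2, -0.2, -0.4]
opening: 0.015
```

```bash
python3 - <<'E'
from h import *
mv();rel()
s=snapshot('scene');t=snapshot('top')
S=s['frame'].astype(float);T=t['frame'].astype(float)
cv2.imwrite('pics/m.png',S);cv2.imwrite('pics/n.png',T)
# expected tip (45 deg) pixels
o,p,R=state(); g=p-.016*R[:,0]
for a in (30,40,45,50): 
    tip=g-.163*(np.cos(np.radians(a))*u+np.array([0,0,np.sin(np.radians(a))])); print(a,tip.round(3),proj('scene',tip).round(1),proj('top',tip).round(1))
E
```

```text
clock 25.05 moved u,n,z [-52.6  -0.  103.6] axis u,n 0.082 -0.023 F u,n,z [ 0.2 -0.3 -0.4] open 15.0 p [664.3  85.8 290.6]
grasp rel mouth u 160.8 z 155.6 n 1.5 ang 44.1 dist 223.8
30 [0.523 0.065 0.225] [[306.4 177.9]] [[209.6 131.1]]
40 [0.539 0.067 0.202] [[310.2 186.8]] [[209.6 127.7]]
45 [0.549 0.069 0.191] [[312.5 191.1]] [[209.5 125.5]]
50 [0.559 0.07  0.182] [[315.1 195.3]] [[209.3 122.8]][ WARN:0@3.865] global loadsave.cpp:1063 imwrite_ Unsupported depth image for selected encoder is fallbacked to CV_8U.
```

The dipstick is out, its tip about 6 cm from the mouth with no contact force. To level it I'll rest the tip on the oil case's flat top, 36 mm to the side of the tube, and lower the hand on an arc so the rod pivots back in the fingers.

```bash
python3 - <<'E'
from h import *
o,p,R=state()
plan(p-.107*u-.0375*n,None,5)
E
```

```text
clock 25.25 tcp [664.3  85.8 290.9] jaw 99.3 dx.z -0.996 open 15.1 F [ 0.2 -0.3 -0.8] j6 -107 axis [ 0.085 -0.01  -0.996]
[-1.6, 21.4, -7.2] 0.0
[-1.6, 21.4, -7.2] 0.0
[-1.6, 21.4, -7.2] 0.0
[-1.6, 21.4, -7.2] 0.0
[-1.6, 21.4, -7.2] 0.0
```

Call:
arm_command(
  commands=[-1, 21, -8, 0, 0, -1, 21, -8, 0, 0, -1, 21, -8, 0, 0, -1, 21, -7, 0, 0, -1, 19, -5, 0, 0],
)

```text
clock: 25.88
tool_pos: [0.5653, 0.0323, 0.2869]
orientation: [-106.7, 85.2, -7.3]
force: [-0.1, 0.0, -1.3]
opening: 0.015
```

Call:
arm_command(
  commands=[0, 0, 0, 0, 0, 0, 0, 0, 0, 0],
)

```text
clock: 26.12
tool_pos: [0.5646, 0.032, 0.2878]
orientation: [-106.0, 85.1, -6.6]
force: [-0.9, 0.7, -0.9]
opening: 0.015
```

```bash
python3 - <<'E'
from h import *
mv();rel()
o,p,R=state()
plan(p-[0,0,.04],None,1)
# find rod in scene picture numerically: difference to the picture before
s=snapshot('scene')['frame'].astype(int)
m=cv2.imread('pics/m.png').astype(int)
g=p-.016*R[:,0]
for a in (35,40,45,50):
    tip=g-.163*(np.cos(np.radians(a))*u+np.array([0,0,np.sin(np.radians(a))])); print(a,tip.round(3),proj('scene',tip).round(1),proj('top',tip).round(1))
E
```

```text
clock 26.12 moved u,n,z [-159.2  -38.5  100.8] axis u,n 0.083 -0.022 F u,n,z [-0.8  0.8 -0.9] open 15.0 p [564.6  32.  287.8]
grasp rel mouth u 54.2 z 152.8 n -36.9 ang 70.5 dist 162.1
clock 26.12 tcp [564.6  32.  287.8] jaw 99.3 dx.z -0.996 open 15.0 F [-0.9  0.7 -0.9] j6 -106 axis [ 0.085 -0.01  -0.996]
[39.9, 3.3, 0.9] 0.0
35 [0.431 0.012 0.21 ] [[272.  174.5]] [[229.6 165.9]]
40 [0.44  0.014 0.199] [[274.  178.8]] [[229.4 163.6]]
45 [0.449 0.015 0.188] [[276.3 183. ]] [[229.1 161. ]]
50 [0.46  0.017 0.179] [[278.8 187. ]] [[228.7 158. ]]
```

Call:
arm_command(
  commands=[12, 1, 0, 0, 0, 12, 1, 0, 0, 0, 10, 1, 0, 0, 0, 0, 0, 0, 0, 0],
)

```text
clock: 26.78
tool_pos: [0.5645, 0.0314, 0.2489]
orientation: [-107.3, 85.3, -7.9]
force: [-0.1, 0.6, 0.1]
opening: 0.015
```

Call:
arm_command(
  commands=[5, 0, 0, 0, 0, 5, 0, 0, 0, 0],
)

```text
clock: 27.02
tool_pos: [0.5659, 0.0314, 0.2389]
orientation: [-107.0, 85.2, -7.6]
force: [0.9, -0.0, -0.1]
opening: 0.0155
```

```bash
python3 - <<'E'
from h import *
mv();rel()
print(get_obs()['moment'])
E
```

```text
clock 27.02 moved u,n,z [-158.   -39.3   51.9] axis u,n 0.08 -0.023 F u,n,z [ 0.9 -0.2 -0.1] open 15.5 p [565.9  31.4 238.9]
grasp rel mouth u 55.4 z 103.9 n -37.8 ang 61.9 dist 117.8
[ 0.12183814 -0.06549585  0.05167435]
```

Call:
arm_command(
  commands=[5, 0, 0, 0, 0, 5, -2, 0, 0, 0],
)

```text
clock: 27.28
tool_pos: [0.5711, 0.0321, 0.2308]
orientation: [-105.9, 84.9, -6.5]
force: [2.2, 0.5, 3.6]
opening: 0.0153
```

```bash
python3 - <<'E'
from h import *
mv();rel()
print(get_obs()['moment'])
E
```

```text
clock 27.27 moved u,n,z [-152.7  -39.3   43.8] axis u,n 0.086 -0.023 F u,n,z [2.3 0.2 3.6] open 15.3 p [571.1  32.1 230.8]
grasp rel mouth u 60.7 z 95.8 n -37.8 ang 57.7 dist 113.4
[ 0.25093258 -0.2151785   0.01114702]
```

Contact is found at about 40°. Lowering along the arc.

Call:
arm_command(
  commands=[8.4, -5.4, 0.2, 0, 0, 8.4, -5, 0.2, 0, 0, 8.4, -4.3, 0.2, 0, 0, 8.3, -3.6, 0.2, 0, 0, 8.3, -3.2, 0.2, 0, 0],
)

```text
clock: 27.9
tool_pos: [0.5975, 0.0364, 0.1879]
orientation: [-106.2, 84.9, -6.7]
force: [1.3, -0.7, 1.9]
opening: 0.015
```

```bash
python3 - <<'E'
from h import *
mv();rel()
print(get_obs()['moment'])
E
```

```text
clock 27.90 moved u,n,z [-126.   -39.     0.9] axis u,n 0.085 -0.023 F u,n,z [ 1.2 -0.9  1.9] open 15.0 p [597.5  36.4 187.9]
grasp rel mouth u 87.4 z 52.9 n -37.5 ang 31.2 dist 102.2
[ 0.03917343 -0.17549257  0.0805682 ]
```

Call:
arm_command(
  commands=[8.3, -2.2, 0.2, 0, 0, 8.3, -1.8, 0.2, 0, 0, 8.2, -1.3, 0.2, 0, 0, 8.1, -0.8, 0.2, 0, 0, 8.1, -0.5, 0.2, 0, 0],
)

```text
clock: 28.52
tool_pos: [0.6074, 0.0379, 0.144]
orientation: [-106.6, 85.0, -7.2]
force: [1.1, -1.1, 0.6]
opening: 0.0151
```

```bash
python3 - <<'E'
from h import *
mv();rel()
print(get_obs()['moment'])
E
```

```text
clock 28.52 moved u,n,z [-116.  -39.  -43.] axis u,n 0.083 -0.023 F u,n,z [ 0.9 -1.3  0.6] open 15.1 p [607.4  37.9 144. ]
grasp rel mouth u 97.4 z 9.0 n -37.4 ang 5.3 dist 97.8
[-0.04368569 -0.06920546  0.04626823]
```

Call:
arm_command(
  commands=[7, 0, 0.2, 0, 0, 7, 0.4, 0.2, 0, 0],
)

```text
clock: 28.78
tool_pos: [0.608, 0.038, 0.1289]
orientation: [-106.7, 85.0, -7.3]
force: [1.0, -0.3, 0.8]
opening: 0.0153
```

```bash
python3 - <<'E'
from h import *
mv();rel()
o,p,R=state()
plan(p+[0,0,.15]+.0*u,None,4)
print(o['moment'])
E
```

```text
clock 28.77 moved u,n,z [-115.3  -39.   -58.1] axis u,n 0.083 -0.023 F u,n,z [ 0.9 -0.4  0.8] open 15.3 p [608.   38.  128.9]
grasp rel mouth u 98.1 z -6.1 n -37.4 ang -3.6 dist 98.2
clock 28.77 tcp [608.   38.  128.9] jaw 99.4 dx.z -0.996 open 15.3 F [ 1.  -0.3  0.8] j6 -106 axis [ 0.086 -0.011 -0.996]
[-37.4, -3.1, -0.9] 0.0
[-37.4, -3.1, -0.9] 0.0
[-37.4, -3.1, -0.9] 0.0
[-37.4, -3.1, -0.9] 0.0
[-0.01707495  0.01233378  0.02453091]
```

It is level to about 1° by the contact geometry. Lifting clear.

Call:
arm_command(
  commands=[-37, -3, -1, 0, 0, -37, -10, -1, 0, 0, -37, -15, -1, 0, 0, -37, -15, -1, 0, 0, -10, -15, 0, 0, 0],
)

```text
clock: 29.4
tool_pos: [0.6495, 0.0449, 0.2902]
orientation: [-108.4, 85.6, -9.0]
force: [0.4, -1.0, -0.9]
opening: 0.0151
```

Call:
arm_command(
  commands=[0, 0, 0, 0, 0, 0, 0, 0, 0, 0, 0, 0, 0, 0, 0],
)

```text
clock: 29.78
tool_pos: [0.6483, 0.045, 0.2878]
orientation: [-108.6, 85.8, -9.3]
force: [0.5, 0.4, -0.6]
opening: 0.015
```

```bash
python3 - <<'E'
from h import *
mv()
o,p,R=state(); g=p-.016*R[:,0]
bg=np.load('S.npy'); fr=np.mean([snap('scene')['frame'].astype(float) for _ in range(6)],0)
D=np.abs(fr-bg).sum(2)
bt=np.load('T.npy'); ft=np.mean([snap('top')['frame'].astype(float) for _ in range(6)],0)
E=np.abs(ft-bt).sum(2)
uu=np.array([np.cos(np.radians(9.3)),np.sin(np.radians(9.3)),0])
s=np.linspace(.07,.15,60)
def prof(I,n,a,off,L=s):
    P=g[None]-L[:,None]*(np.cos(a)*uu+np.array([0,0,np.sin(a)])); uv=proj(n,P); 
    t=uv[-1]-uv[0]; t/=np.linalg.norm(t); uv=uv+off*np.array([-t[1],t[0]])
    return cv2.remap(I.astype(np.float32),uv[:,0].astype(np.float32)[None],uv[:,1].astype(np.float32)[None],cv2.INTER_LINEAR)[0]
best=sorted([(-prof(D,'scene',np.radians(a),of).mean(),a,of) for a in np.arange(-15,50,1.) for of in np.arange(-4,4.1,.5)])[:6]
print('scene (score, pitch deg tip-down, offset px)',best)
a=np.radians(best[0][1])
L=np.arange(.10,.21,.006)
print(np.c_[L*1e3,prof(D,'scene',a,best[0][2],L),].round().tolist())
E
```

```text
clock 29.77 moved u,n,z [-74.5 -38.  100.8] axis u,n 0.07 -0.023 F u,n,z [ 0.5  0.3 -0.6] open 15.0 p [648.3  45.  287.8]
scene (score, pitch deg tip-down, offset px) [(np.float32(-167.0774), np.float64(0.0), np.float64(-3.0)), (np.float32(-165.88902), np.float64(-1.0), np.float64(-3.5)), (np.float32(-164.58202), np.float64(2.0), np.float64(-1.5)), (np.float32(-164.24736), np.float64(1.0), np.float64(-2.5)), (np.float32(-163.55515), np.float64(1.0), np.float64(-2.0)), (np.float32(-162.77295), np.float64(3.0), np.float64(-1.0))]
[[100.0, 147.0], [106.0, 124.0], [112.0, 132.0], [118.0, 127.0], [124.0, 100.0], [130.0, 243.0], [136.0, 236.0], [142.0, 241.0], [148.0, 281.0], [154.0, 202.0], [160.0, 57.0], [166.0, 32.0], [172.0, 42.0], [178.0, 152.0], [184.0, 180.0], [190.0, 186.0], [196.0, 187.0], [202.0, 204.0], [208.0, 224.0]]
```

Numerically, the scene picture puts the rod at a pitch of about 0° (within 3°), ending at 157 mm, with grip and tip at about 0.30 m. Everything is still; handing in.

```bash
python3 - <<'E'
from h import *
o=get_obs();print(o['clock'],np.round(o['qvel'],2),o['opening'])
print(close_job())
o=get_obs();print(o['clock'],o['tool_pos'],o['opening'])
E
```

```text
30.425 [ 0.01  0.04  0.05  0.02 -0.11 -0.05] 0.015384077638347928
the job is handed in; nothing more can be done
None
the job is handed in; nothing more can be done
```

The job is handed in at 30.4 s of the 64 s allowed. The lock-out plug is home in the inlet, and the arm is holding the dipstick still and level in clear air. The interface reports no verdict, so the points below rest on my own checks.

- **Plug:** I put the grey plug in the inlet, let go, then pressed its head with shut fingers. The head's top read 216.3 mm under 48 N, against 216 mm for fully home. A later picture still showed it seated. I did not re-check it after the last moves, which stayed clear of it.
- **Oil reading:** The interface cannot tilt the tool, so I swung the hand up while the tube mouth held the tip, which turned the rod in the fingers to 45°. I slid it in until it stopped, with under 1 mm of travel at about 20 N along the tube. The hand stopped 51 to 52 mm from my estimate of the mouth, where I expected about 48 to 50, within my measuring error. I then drew it right out, leaving the tip about 6 cm from the mouth with no contact force.
- **Levelling and hold:** I levelled the rod by pressing its tip on the flat top of the oil case, then lifted clear. The last scene picture gave a pitch of about 0° ± 3°, with grip and tip about 0.30 m up. The fingers were closed on it at 15 mm and the joint speeds were about zero.
- **Disagreements:** The two cameras differed by 2 to 4 mm, and the plug's first try landed on the inlet's chamfer, which I corrected by feel. The wrist ended about 4° off vertical. I used all 12 picture views, so the last level check was numerical only.

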